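# Open the filter chamber of the flower-water unit

### The arm

A 6-joint arm with a two-finger parallel gripper is mounted at the origin on the work surface. World frame = base frame: x ahead of the robot, y to its left, z up, the work surface at z = 0. Lengths are in m, angles in degrees, forces in N, time in s.
With the tool pointing down it reaches from about 0.3 to 0.75 m from the base axis. Payload 8.5 kg.
Tool frame: the origin (TCP) lies midway between the tips of the shut fingers; the grasp point (between the pads) lies 19 mm behind it; z points along the fingers, y is the line along which they close (so a half turn about z gives the same grasp; the last joint's range is limited). The gripper opens to 85 mm and grips with 20 to 120 N. Pads are 22 mm wide; open, the fingers measure 114 mm over their backs; the gripper's body (76 mm by 85 mm) begins 54 mm behind the grasp point. The pads swing forward as they close: fully open they stand 13 mm farther back than shut.
Start: joints at [-82.007, 21.807, 74.336, -0, 83.858, -12.336], TCP at [0.191, -0.516, 0.194] pointing down, gripper open.
Joint ranges: [-178.18, 178.18], [-50.72, 133.34], [12.68, 142.11], [-81.47, 261.47], [9.98, 163.14], [-165.26, 165.26]. Speed limits (degrees/s): [136.94, 136.94, 180, 180, 180, 180].

### API

Orientations are given as a 3x3 rotation matrix whose columns are the frame's x, y, z axes.
In Python, from workcell import r, viewer, ticket, finder gives the robot as it stands. The module is installed in compiled form; this text tells all that it offers.
- The arm moves only by the shell command python3 -m inch 'ROWS' [FORCE]. ROWS is JSON, a list of rows, each a list of 3 entries, a list of its own where there are three numbers: the closure, from -1 (fully open) to 1 (shut), then the shift along the tool's x, y, z each as a share of 0.04 m, from -1 to 1, then the turn about the tool's z as a share of 6 degrees, from -1 to 1. In form: [[grip, [x, y, z], yaw], ...]. A call has 1 to 12 rows; each row shifts and turns the commanded pose from where the row before left it, along the tool's axes as they then stand; what a row does not reach is not made up. A row lasts 1/10 s, in which the tool goes at most 50 mm and 8.59 degrees, less where a joint would pass 70% of its speed; a pose out of reach is approached as far as the arm can. A call with a number of a shift or a turn outside -1 to 1 is refused whole. A call with a gripper value outside its range is refused whole. The fingers move at their own pace and stop on an object; FORCE is the grip in N (left out, the last holds). Time passes only in rows, so rows that do not move let the fingers close. It gives the time, the measured TCP pose, the force, the opening and the grip force at its end, in the units of the state.
- r.get_state(): the state, without advancing time (a new reading comes with each control period).
- viewer.snapshot(name): name is "scene" or "top"; returns a dict with "color" (420x560x3 uint8, red, green, blue), "mtx" (3x3 intrinsics, pixels), "dist_coeffs" ([k1, k2, p1, p2, k3] as OpenCV has them; the pictures are not rectified), "rvec" (rotation vector, rad) and "tvec" (3), from world to camera coordinates, as OpenCV has them. Camera axes: x right, y down, z forward; pixel columns grow to the right and rows downward; lengths in m; the calibration is good to about 2 mm. A picture is of the moment at which its call begins. There is no depth.
- ticket.hand_in(): hands the job in; it is judged then, once.
Trained networks look in the newest picture that a camera, given by its name, has taken for a name from the list of things; names that differ only in an ending like _2 or _b are one class to them, and where a whole thing is asked for, a point or a joint stands for the part that bears it (a point fixed in the world has none). Each returns a list of dicts, best first, with "conf" (0 to 1); they miss things now and then, are a little off and sometimes report something else, mostly with a low value. They report only what shows in the picture. A call takes as long as a camera call. They do not tell look-alikes from the thing itself.
- finder.look_for(name, camera): "box" ([left, top, right, bottom] as shares, 0 to 1, of the picture: columns of its width, rows of its height, round what is visible of it).
- finder.cut_out(name, camera): "mask" (420x560 bool, what is visible of it) and "box" ([left, top, right, bottom] as shares, 0 to 1, of the picture: columns of its width, rows of its height, round what is visible of it).
- finder.mark_of(name, camera): "position" ([column, row] as shares, 0 to 1, of the picture: columns of its width, rows of its height: a listed point, or the origin of a listed thing).
The state is a dict: "time": time; "qpos": joint angles; "qvel": joint speeds; "joint_torque": joint torques, N m; "eef_pos": TCP position; "tcp_rot": TCP orientation; "wrist_force": force on the tool from outside, world axes, zero at the start; "moment": the same for the moment, N m; "gripper_width": opening from 0.0 (shut) to 1.0 (fully open); "gripper_force": force on a finger pad.
Only numpy, scipy, OpenCV 4.12 (cv2) and the standard library are available. Lean on these libraries where they do the work, as an engineer would, in place of code of your own. Each camera call takes 0.05 s, during which the arm holds its last target. There are 200 camera calls.

### The job

Open the water filter for a cartridge change: press the ribbed snap tab down so that the cover is released, then push the cover by its rib along the track, off its seat, until the filter chamber is completely uncovered. Only press and push: do not lift or tip the cover, leave it lying flat in the track, and do not disturb the pots and tools standing around.

Things in the scene. Friction and masses are not known exactly. Their poses are not given: they have to be found in the camera images.
- unit: Water filter unit, fixed: low grey plastic trough, 325 long (x) by 112 wide (y). Origin on its centre line at table height; x points along the trough from the black pump block (x -195 to -135, top 68 high, pipe stubs to y +-95) to the stop wall. Side walls: y 50 to 56 either side, top 62 high. The cover slides between them on ledges 54 high. Landing deck: x -20 to 120, 50 high. Sizes in mm.
- chamber (a point): Centre of the filter chamber's mouth, at x = -60 mm in the unit's frame, 54 mm above the table. The mouth is 80 mm long (unit x from -100 to -20 mm) and is hidden under the closed cover; a pleated paper cartridge lies in it. Axes as the unit's.
- stop (a point): Top of the inner face of the stop wall at the far end of the landing deck (x = +120 mm in the unit's frame, 68 mm above the table, wall 10 mm thick): the cover cannot slide beyond it. Axes as the unit's.
- cover: White plastic filter cover, a loose plate 110 (x) by 96 (y) by 10 mm, about 0.25 kg. Origin: centre of its underside, 54 mm above the table; plate top at 64 mm. Axes as the unit's. Closed: origin at x = -60 mm in the unit's frame. Chamber wholly uncovered: beyond x = +35 mm. At the stop wall: x = +65 mm. Once released it slides in +x with a push of about 1 to 3 N.
- rib (a point): Mid-height of the cover's cross rib, at x = +25 mm, 20 mm above the cover's origin and 10 mm above the plate's top: an upright rib on the plate, 8 mm thick (x), 60 mm long (y), 20 mm tall (its top 84 mm above the table). Push on its face that looks to the pump block. The plate reaches 80 mm from the rib towards the pump block. Axes as the unit's.
- tab (a joint): Snap tab, press depth in m. 0: up, locking the cover, which a spring plunger behind it pushes against the tab with about 5 N. 0.006: cover released; the plunger shoves it about 8 mm in +x over the tab, which it then holds down, and it does not lock again. 0.010: tab flush with the deck. 0.011: end stop. Pressing is light, about 1 to 3 N.
- tab_press (a point): The point to press, on top of the snap tab and moving with it: a grey ribbed block in the middle of the landing deck, 44 (x) by 40 (y) mm, right in front of the closed cover's edge. The point is 29 mm from that edge, at x = +24 mm, y = 0 in the unit's frame, 60 mm above the table while the tab is up. It goes straight down. Axes as the unit's.
- pot: Bystander: small open terracotta plant pot, 72 mm across, 68 mm tall; origin at the centre of its underside.
- spool: Bystander: wire spool, 52 mm across, 45 mm tall; origin at the centre of its underside.
- goblet: Bystander: little brass goblet, 54 mm across, 75 mm tall; origin at the centre of its underside.
- tape: Bystander: roll of paper tape lying flat, 60 mm across, 24 mm tall; origin at the centre of its underside.
- bowl: Bystander: white bowl, 120 mm across, 50 mm tall; origin at the centre of its underside.
- budvase: Bystander: narrow-necked blue vase, 72 mm across, 108 mm tall; origin at the centre of its underside.
- snips: Bystander: pair of flower snips lying flat, about 165 mm long, 18 mm high; its x axis points towards the blades; origin at the pivot, on the table.
There are look-alikes about, which are no part of the job. Several things have the shape of the cover; the one meant has the colours described above.

How it is judged:
By the outcome, as a careful person would: the job done as asked, in the order asked, and still so for the second after the job is handed in, with the robot touching nothing.
It also fails if it takes over 43 s, if anything falls off the work surface, if the arm or the gripper's body presses on something with over 40 N, if the wrist force passes 120 N, or if a joint passes its speed limit or range.

## Working session

There is one attempt and no reset: what is moved stays moved. The work goes in short steps, Python scripts to look and compute and a shell command to move; the robot and the scene stay as the last step left them, time stands still between calls to the robot, and variables do not carry over. Pictures are saved under pics/ and viewed, at most 10 in all, crops included, and the job is handed in when it is done.

```bash
mkdir -p pics
cat > h.py <<'E'
import numpy as np,cv2
from workcell import r,viewer,ticket,finder
def ray(s,px):
    u=cv2.undistortPoints(np.array([[px]],float),s["mtx"],np.array(s["dist_coeffs"],float))[0,0]
    R=cv2.Rodrigues(np.array(s["rvec"],float))[0];t=np.array(s["tvec"],float).ravel()
    return -R.T@t,R.T@np.array([u[0],u[1],1])
def at(s,px,z):
    c,d=ray(s,px);return c+d*(z-c[2])/d[2]
def proj(s,P):
    return cv2.projectPoints(np.array(P,float).reshape(-1,3),np.array(s["rvec"],float),np.array(s["tvec"],float),np.array(s["mtx"],float),np.array(s["dist_coeffs"],float))[0][:,0]
E
python3 - <<'E'
from h import *
st=r.get_state();print(st["time"],st["tcp_rot"],st["wrist_force"])
for c in("scene","top"):
    s=viewer.snapshot(c);cv2.imwrite(f"pics/{c}1.png",s["color"][...,::-1])
    for n,z in(("unit",0),("chamber",.054),("stop",.068),("cover",.054),("rib",.074),("tab_press",.06)):
        for d in finder.mark_of(n,c)[:4]:
            p=np.array(d["position"])*[560,420];print(c,n,round(d["conf"],2),p.round(),at(s,p,z).round(3))
E
```

```text
0.0 [[ 9.37721697e-01  3.47387358e-01 -2.05627808e-04]
 [ 3.47387271e-01 -9.37720589e-01  1.47679903e-03]
 [ 3.20199884e-04 -1.45625898e-03 -9.99998888e-01]] [-0.12095464  0.37428157 -0.15029203]
scene unit 0.67 [310. 240.] [0.609 0.083 0.   ]
scene chamber 0.69 [297. 207.] [0.535 0.073 0.054]
scene chamber 0.45 [313. 228.] [0.621 0.083 0.054]
scene stop 0.84 [329. 255.] [0.727 0.08  0.068]
scene cover 0.93 [200. 259.] [ 0.627 -0.206  0.054]
scene cover 0.89 [207. 197.] [ 0.413 -0.147  0.054]
scene cover 0.77 [304. 169.] [0.383 0.153 0.054]
scene cover 0.58 [300. 208.] [0.538 0.08  0.054]
scene rib 0.94 [206. 255.] [ 0.641 -0.189  0.074]
scene rib 0.84 [212. 190.] [ 0.412 -0.129  0.074]
scene rib 0.76 [307. 209.] [0.572 0.086 0.074]
scene rib 0.76 [310. 163.] [0.383 0.172 0.074]
scene tab_press 0.55 [315. 227.] [0.625 0.087 0.06 ]
top unit 0.63 [246. 167.] [0.596 0.078 0.   ]
top stop 0.69 [243. 118.] [0.717 0.081 0.068]
top cover 0.84 [328. 253.] [ 0.364 -0.14   0.054]
top cover 0.78 [349. 176.] [ 0.565 -0.197  0.054]
top cover 0.76 [208. 272.] [0.315 0.174 0.054]
top cover 0.67 [244. 184.] [0.544 0.078 0.054]
top rib 0.87 [340. 171.] [ 0.575 -0.169  0.074]
top rib 0.81 [321. 258.] [ 0.351 -0.118  0.074]
top rib 0.79 [241. 178.] [0.558 0.087 0.074]
top rib 0.62 [199. 277.] [0.305 0.193 0.074]
top tab_press 0.66 [296. 170.] [ 0.579 -0.057  0.06 ]
top tab_press 0.64 [242. 152.] [0.627 0.086 0.06 ]
top tab_press 0.44 [244. 181.] [0.552 0.079 0.06 ]
```

Run:
```python
import cv2,numpy as np
a=cv2.imread("pics/scene1.png");b=cv2.imread("pics/top1.png")
cv2.imwrite("pics/a.png",cv2.resize(a[100:340,100:420],(800,600),interpolation=cv2.INTER_CUBIC))
cv2.imwrite("pics/b.png",cv2.resize(b[80:290,150:430],(800,600),interpolation=cv2.INTER_CUBIC))
```

```text
(no output)
```

View pics/a.png

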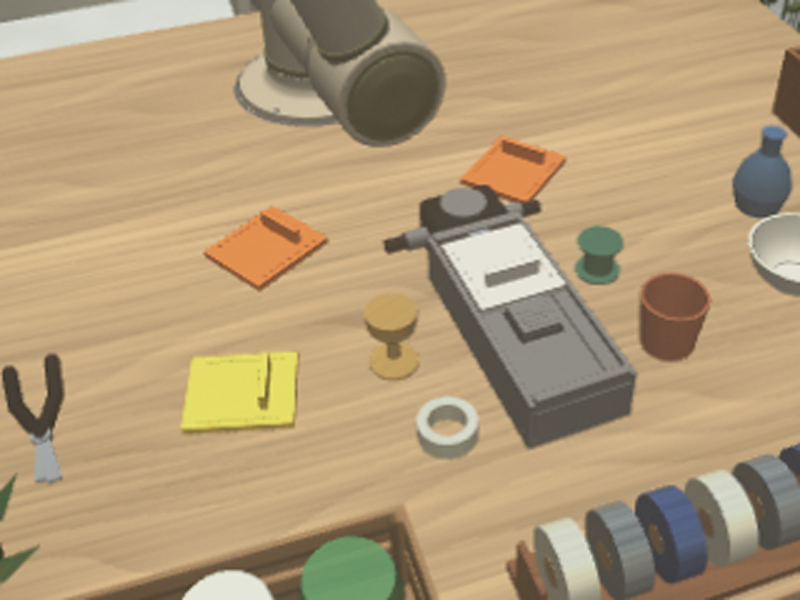

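View pics/b.png

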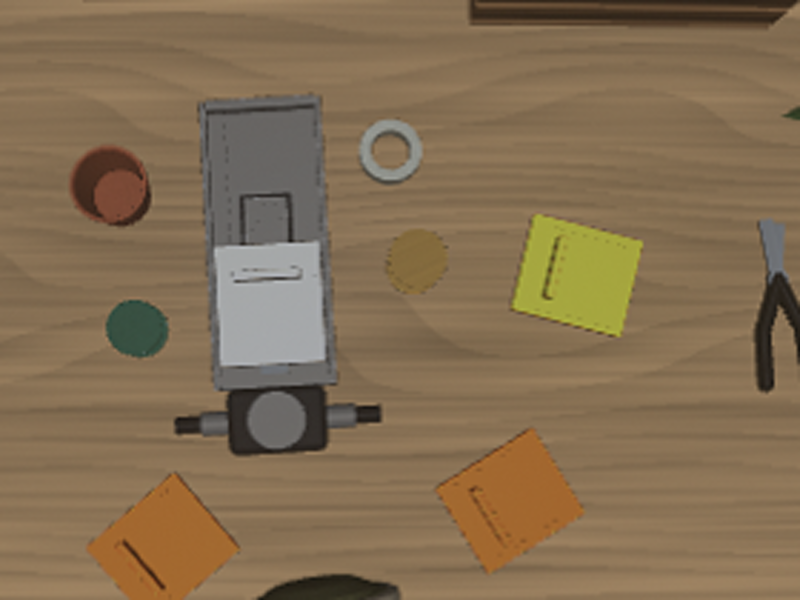

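The white cover is at top-crop (270,305), with the tab at (266,220) and the rib at (266,273). The yellow and orange covers are decoys. The unit's x axis runs roughly along world +x. The goblet, spool, pot and tape are low and stand off to the sides.

```bash
cat >> h.py <<'E'
def tool(p,yaw):
    st=r.get_state();R=np.array(st["tcp_rot"]);d=R.T@(np.array(p)-st["eef_pos"])
    a=np.degrees(np.arctan2(R[1,0],R[0,0]));print("tcp",np.round(st["eef_pos"],4),"yaw",a.round(2),"shift/40mm",(d/.04).round(2),"turn/6",round((a-yaw)/6,2),"t",st["time"],"F",np.round(st["wrist_force"],1))
E
python3 - <<'E'
from h import *
from scipy.optimize import least_squares
s=viewer.snapshot("top");S=viewer.snapshot("scene")
k=lambda L:np.array(L)/(800/280)+[150,80]
K=lambda L:np.array(L)/2.5+[100,100]
T=[((130,56,.062),(200,103)),((130,-56,.062),(320,96)),((-5,48,.064),(214,246)),((-5,-48,.064),(320,241)),((-115,48,.064),(220,366)),((-115,-48,.064),(326,361)),((46,20,.06),(242,196)),((46,-20,.06),(291,194))]
C=[((-5,48,.064),(564,292)),((-5,-48,.064),(476,308)),((-115,48,.064),(522,224)),((-115,-48,.064),(441,240)),((130,56,.062),(633,375)),((130,-56,.062),(530,412))]
def W(p,L):
    c,n=np.cos(p[2]),np.sin(p[2]);return [(p[0]+c*a/1e3-n*b/1e3,p[1]+n*a/1e3+c*b/1e3,z) for (a,b,z),_ in L]
f1=lambda p:(proj(s,W(p,T))-k([x for _,x in T])).ravel()
f2=lambda p:(proj(S,W(p,C))-K([x for _,x in C])).ravel()
for f in(f1,f2,lambda p:np.r_[f1(p),f2(p)]):
    q=least_squares(f,[.6,.08,.05],x_scale=[.01,.01,.01]);print(q.x.round(4),np.degrees(q.x[2]).round(2),np.abs(q.fun).max().round(2))
p=q.x;print("tab, rib",np.round(W(p,[((24,0,.06),0),((-35,0,.074),0)]),4))
t=W(p,[((24,0,.12),0)])[0];tool(t,np.degrees(p[2]))
E
```

```text
[0.596  0.0804 0.0477] 2.73 1.62
[0.6028 0.0816 0.0363] 2.08 2.28
[0.5982 0.0813 0.0425] 2.44 3.46
tab, rib [[0.6222 0.0823 0.06  ]
 [0.5633 0.0798 0.074 ]]
tcp [ 0.1911 -0.5157  0.1937] yaw 20.33 shift/40mm [ 15.3  -10.28   1.84] turn/6 2.98 t 0.8 F [-0.7 -0.   0.6]
```

```bash
python3 -m inch '[[1,[0.9,-0.6,0],0],[1,[0.9,-0.6,0],0],[1,[0.9,-0.6,0],0],[1,[0.9,-0.6,0],0],[1,[0.9,-0.6,0],0],[1,[0.9,-0.6,0],0],[1,[0.9,-0.6,0],0],[1,[0.9,-0.6,0],0],[1,[0.9,-0.6,0],0],[1,[0.9,-0.6,0],0],[1,[0.9,-0.6,0],0],[1,[0.9,-0.6,0],0]]'
python3 -c "
from h import *
tool((.6222,.0823,.12),2.5)"
```

```text
time: 2.0
eef_pos: [0.497, -0.0939, 0.1939]
tcp_rot: [[0.938, 0.347, 0.0], [0.347, -0.938, -0.0], [0.0, 0.0, -1.0]]
wrist_force: [0.7, -0.3, -0.6]
gripper_width: -0.004
gripper_force: 0.0
tcp [ 0.497  -0.0939  0.1939] yaw 20.33 shift/40mm [ 4.47 -3.04  1.85] turn/6 2.97 t 2.0 F [ 0.7 -0.3 -0.6]
```

```bash
python3 -m inch '[[1,[0.9,-0.6,0],0],[1,[0.9,-0.6,0],0],[1,[0.9,-0.6,0],0],[1,[0.9,-0.6,0],0],[1,[0.87,-0.64,0],0],[1,[0,0,0.5],0.99],[1,[0,0,0.6],0.99],[1,[0,0,0.7],0.99],[1,[0,0,0],0]]'
python3 - <<'E'
from h import *
tool((.6222,.0823,.06),2.5)
s=viewer.snapshot("scene");S=viewer.snapshot("top")
for c,s in(("scene",s),("top",S)):
    for n,z in(("tab_press",.06),("rib",.074)):
        for d in finder.mark_of(n,c)[:4]:
            p=np.array(d["position"])*[560,420];w=at(s,p,z)
            if abs(w[1]-.08)<.04:print(c,n,round(d["conf"],2),w.round(3))
s=viewer.snapshot("scene")
cv2.imwrite("pics/c.png",cv2.resize(s["color"][150:300,220:420,::-1],(800,600),interpolation=cv2.INTER_CUBIC))
E
```

```text
time: 2.9
eef_pos: [0.6196, 0.0807, 0.1181]
tcp_rot: [[0.999, 0.043, -0.007], [0.043, -0.999, 0.0], [-0.007, -0.001, -1.0]]
wrist_force: [-0.5, -0.1, 0.5]
gripper_width: 0.002
gripper_force: 0.0
tcp [0.6196 0.0807 0.1181] yaw 2.46 shift/40mm [ 0.08 -0.04  1.45] turn/6 -0.01 t 2.9 F [-0.5 -0.1  0.5]
scene tab_press 0.53 [0.629 0.077 0.06 ]
scene rib 0.55 [0.56  0.093 0.074]
top tab_press 0.44 [0.627 0.091 0.06 ]
```

View pics/c.png

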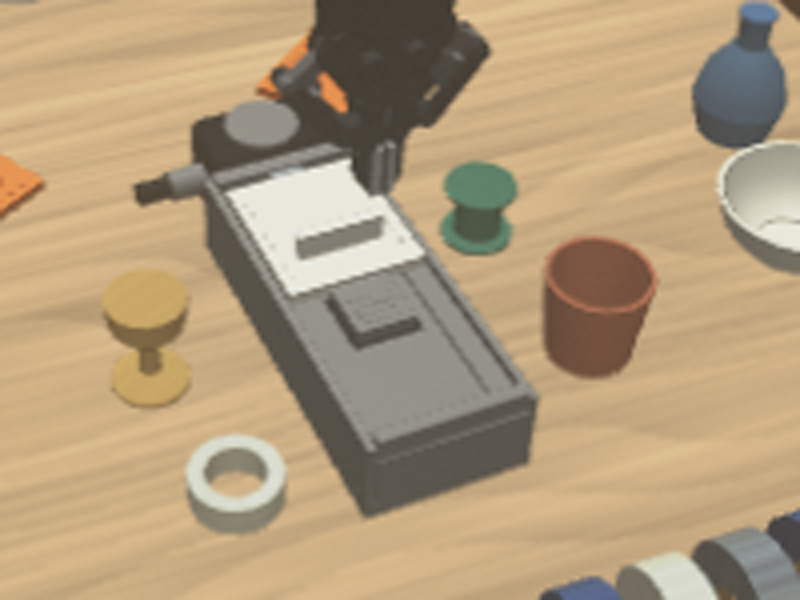

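Scene view: the tips are above the tab (crop 380,330), the track is clear, and the cover is still closed. I'll check the projected TCP and then descend.

```bash
python3 -c "
from h import *
s=viewer.snapshot('scene');print((proj(s,[r.get_state()['eef_pos']])-[220,150])*4)"
python3 -m inch '[[1,[0.1,-0.05,0.7],0],[1,[0,0,0.6],0],[1,[0,0,0],0]]'; python3 -c "
from h import *
tool((.6235,.0825,.052),2.5)
s=viewer.snapshot('scene')
cv2.imwrite('pics/d.png',cv2.resize(s['color'][150:300,220:420,::-1],(800,600),interpolation=cv2.INTER_CUBIC))"
```

```text
[[372.65108283 232.49288039]]
time: 3.6
eef_pos: [0.6238, 0.0828, 0.0671]
tcp_rot: [[0.999, 0.044, -0.006], [0.044, -0.999, 0.0], [-0.006, -0.0, -1.0]]
wrist_force: [-0.4, 0.2, -0.7]
gripper_width: -0.001
gripper_force: 0.0
tcp [0.6238 0.0828 0.0671] yaw 2.53 shift/40mm [-0.01  0.01  0.38] turn/6 0.0 t 3.6 F [-0.4  0.2 -0.7]
```

View pics/d.png

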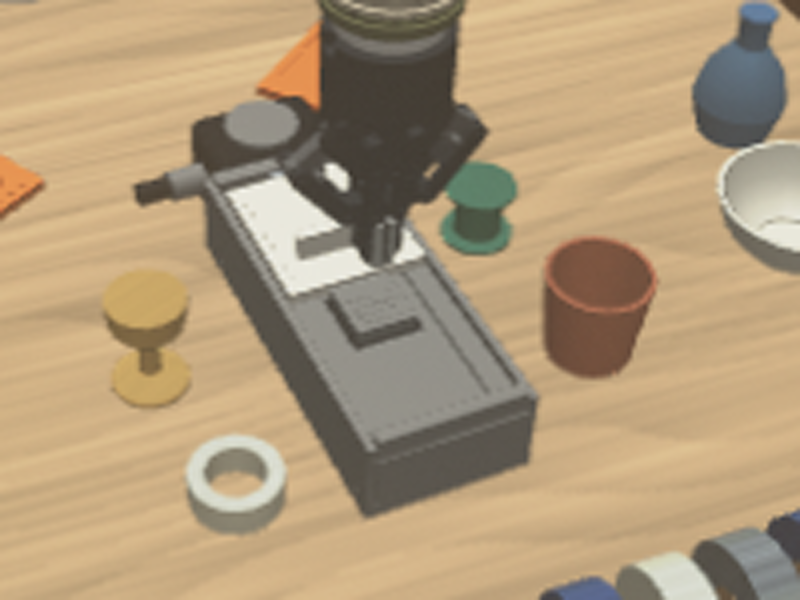

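```bash
python3 -c "
from h import *
s=viewer.snapshot('scene');P=r.get_state()['eef_pos'];print((proj(s,[P,P+np.array([0,0,.02]),P+np.array([0,0,.04])])-[220,150])*4,r.get_state()['gripper_width'])
for z in(.067,.08,.09,.1):print(z,at(s,(315,215.5),z).round(3))
cv2.imwrite('pics/e.png',cv2.resize(s['color'][180:255,265:365,::-1],(800,600),interpolation=cv2.INTER_CUBIC))
t=viewer.snapshot('top');print(proj(t,[P]));cv2.imwrite('pics/f.png',cv2.resize(t['color'][90:240,150:350,::-1],(800,600),interpolation=cv2.INTER_CUBIC))"
```

```text
[[374.77329552 298.2140282 ]
 [376.17263353 274.80860876]
 [377.60574271 250.75569201]] 0.0011410940631098854
0.067 [0.593 0.1   0.067]
0.08 [0.606 0.094 0.08 ]
0.09 [0.615 0.09  0.09 ]
0.1 [0.625 0.085 0.1  ]
[[242.50662919 152.10020047]]
```

View pics/e.png

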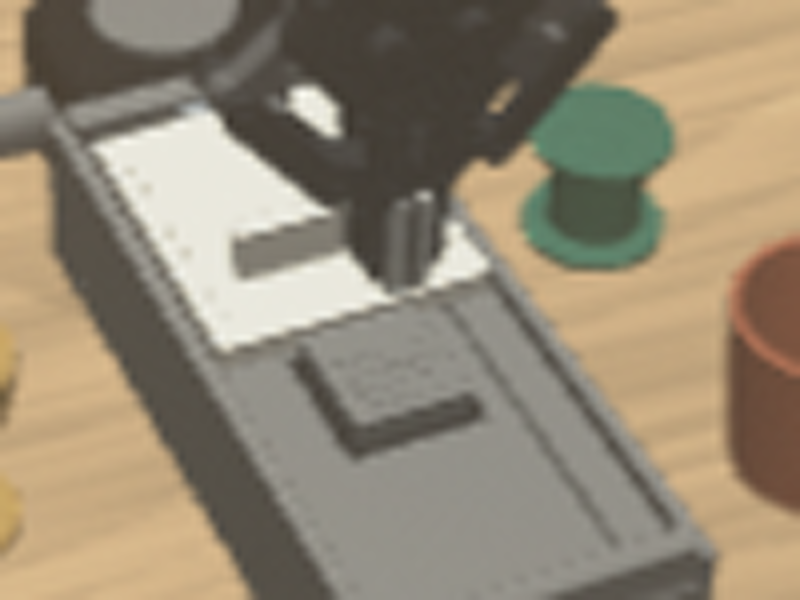

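View pics/f.png

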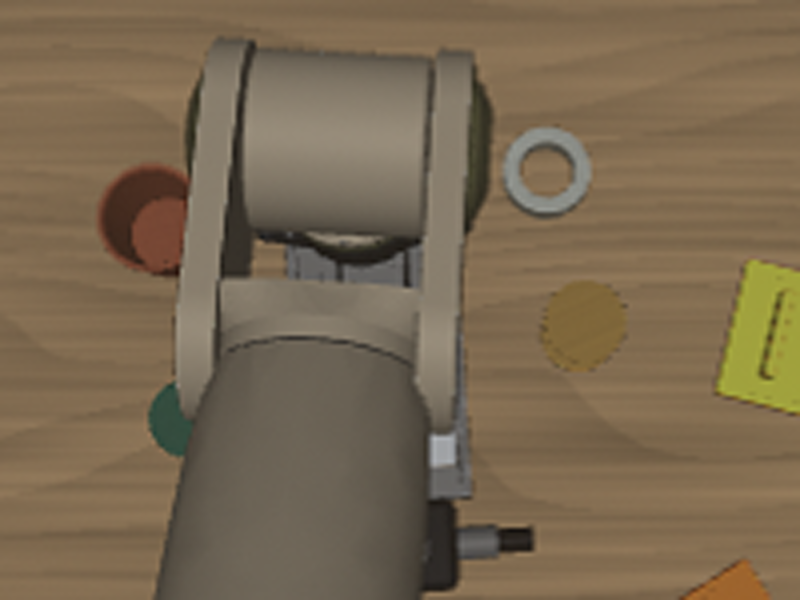

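The tips show at about px (315.6,216), but the TCP projects to (313.7,224.6). Before touching down I'll check the tool axis in the top view, to tell a height offset from a lateral one.

```bash
python3 -c "
from h import *
s=viewer.snapshot('scene');t=viewer.snapshot('top');P=r.get_state()['eef_pos'];st=r.get_state();print(st['qpos'])
for h in(.1,.15,.2,.25,.3,.35):
    Q=P+np.array([0,0,h]);print(h,'d-crop',((proj(s,[Q])-[220,150])*4).round()[0],'f-crop',((proj(t,[Q])-[150,90])*4).round()[0])
for c,x in(('s',s),('t',t)):print(c,ray(x,(280,210)))
for d in finder.mark_of('tab_press','scene')[:3]:print(np.array(d['position'])*[560,420],d['conf'])
"
```

```text
[-3.20223398e+00  3.57173040e+01  7.10216917e+01  1.65897871e-03
  7.31013786e+01  8.42835791e+01]
0.1 d-crop [382. 174.] f-crop [360. 218.]
0.15 d-crop [386. 105.] f-crop [355. 201.]
0.2 d-crop [391.  31.] f-crop [348. 182.]
0.25 d-crop [395. -49.] f-crop [341. 161.]
0.3 d-crop [ 400. -135.] f-crop [333. 137.]
0.35 d-crop [ 405. -228.] f-crop [324. 110.]
s (array([ 1.27580131, -0.21643621,  0.76607962]), array([-0.70424299,  0.22954442, -0.67192482]))
t (array([0.44402989, 0.02291206, 1.1252151 ]), array([ 0.029934  , -0.03443448, -0.99921945]))
[315.224 226.59 ] 0.58
[306.992 207.312] 0.23
```

The top view agrees laterally, so only the tip height is in doubt. I'll descend by feel.

```bash
python3 -m inch '[[1,[0,0,0.2],0],[1,[0,0,0],0]]' | grep -E 'eef|force'; python3 -m inch '[[1,[0,0,0.1],0],[1,[0,0,0],0]]'| grep -E 'eef|force'; python3 -c "
from h import *
s=viewer.snapshot('scene')
cv2.imwrite('pics/g.png',cv2.resize(s['color'][180:255,265:365,::-1],(800,600),interpolation=cv2.INTER_CUBIC))"
```

```text
eef_pos: [0.6249, 0.0827, 0.0609]
wrist_force: [0.0, -0.2, -0.4]
gripper_force: 0.0
eef_pos: [0.6252, 0.0827, 0.0571]
wrist_force: [-0.4, 0.2, 0.5]
gripper_force: 0.0
```

View pics/g.png

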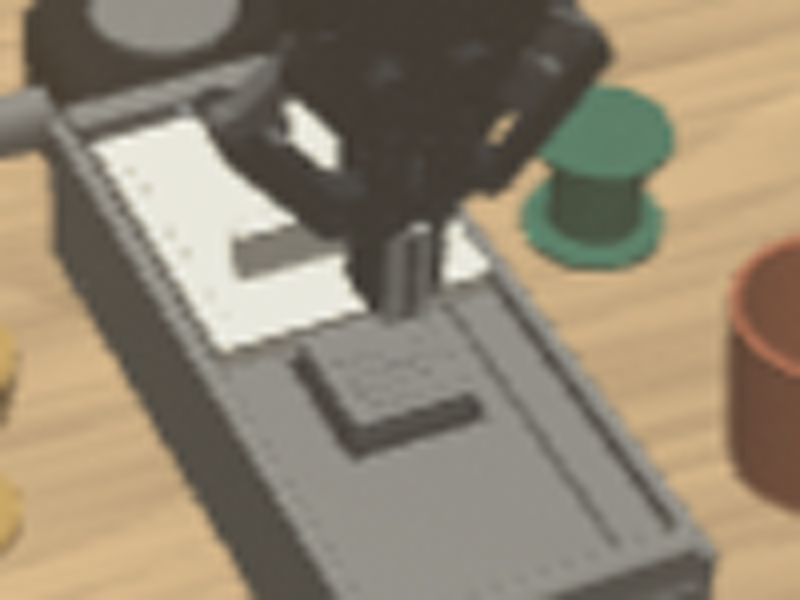

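At TCP z 0.057 there is no contact, although a laterally wrong tool would already be on the cover (top at 64 mm). So the tip is over the tab but about 20 mm higher than reported. I'll continue by feel.

```bash
python3 -m inch '[[1,[-0.05,0,0.3],0],[1,[0,0,0],0]]' | grep -E 'eef|force: \['; python3 -m inch '[[1,[0,0,0.1],0],[1,[0,0,0],0]]'| grep -E 'eef|force: \[';python3 -m inch '[[1,[0,0,0.1],0],[1,[0,0,0],0]]'| grep -E 'eef|force: \['
```

```text
eef_pos: [0.6222, 0.0827, 0.0439]
wrist_force: [0.3, -0.4, 0.1]
eef_pos: [0.6232, 0.0826, 0.0412]
wrist_force: [-0.5, -0.6, 0.4]
eef_pos: [0.6232, 0.0826, 0.0373]
wrist_force: [0.4, -0.4, 0.3]
```

```bash
for i in 1 ; do python3 -m inch '[[1,[0,0,0.1],0],[1,[0,0,0],0]]' | grep -E 'eef|force: \['; done; python3 -c "
from h import *
s=viewer.snapshot('scene')
cv2.imwrite('pics/i.png',cv2.resize(s['color'][180:255,265:365,::-1],(800,600),interpolation=cv2.INTER_CUBIC))"
```

```text
eef_pos: [0.6232, 0.0826, 0.0332]
wrist_force: [-1.0, -0.1, 0.6]
```

View pics/i.png

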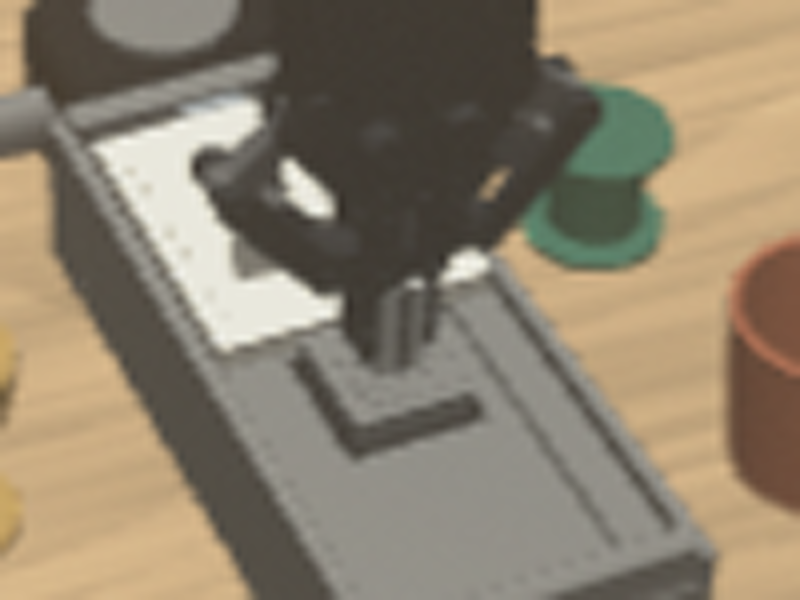

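The tip is at crop (392,370), just over the tab's centre, and the tab is still up. I'll press in small steps.

```bash
python3 -m inch '[[1,[0,0,0.1],0],[1,[0,0,0],0]]' | grep -E 'time|eef|force: \['; python3 -m inch '[[1,[0,0,0.1],0],[1,[0,0,0],0]]'| grep -E 'eef|force: \[';python3 -m inch '[[1,[0,0,0.08],0],[1,[0,0,0],0]]'| grep -E 'eef|force: \['
```

```text
time: 5.4
eef_pos: [0.6232, 0.0826, 0.0292]
wrist_force: [0.3, -0.4, -0.6]
eef_pos: [0.6231, 0.0827, 0.0251]
wrist_force: [0.7, -0.1, -0.8]
eef_pos: [0.6235, 0.0826, 0.0223]
wrist_force: [-0.8, -0.4, -0.6]
```

```bash
cat >> h.py <<'E'
def edge():
    "front edge of the white cover, px rows, at columns left of the gripper (scene); closed row ~223.5 at col 293"
    s=viewer.snapshot('scene');c=s['color'].astype(float)
    o=[]
    for col in(292,294,296,300):
        g=c[205:250,col].mean(1);w=np.where(g>170)[0];o.append(int(w.max()+205) if len(w) else None)
    return o,s
E
python3 -c "
from h import *
o,s=edge();print(o)
i=cv2.resize(s['color'][180:255,265:365,::-1],(800,600),interpolation=cv2.INTER_CUBIC);g=cv2.imread('pics/i.png')
d=np.abs(i.astype(int)-g).max(2);ys,xs=np.where(d>40);print(xs.min(),xs.max(),ys.min(),ys.max())
for y in range(330,470,10):
  xx=np.where(d[y]>40)[0];print(y,(xx.min(),xx.max(),len(xx)) if len(xx) else None)
print(c:=[np.where(cv2.imread('pics/i.png')[200:,k].mean(1)>170)[0].max()+200 for k in (216,232,248,280)], [np.where(i[200:,k].mean(1)>170)[0].max()+200 for k in (216,232,248,280)])
"
```

```text
[249, 222, 222, 221]
188 601 53 396
330 None
340 None
350 (np.int64(340), np.int64(435), 29)
360 (np.int64(344), np.int64(434), 30)
370 (np.int64(350), np.int64(372), 23)
380 (np.int64(356), np.int64(413), 58)
390 (np.int64(373), np.int64(410), 28)
400 None
410 None
420 None
430 None
440 None
450 None
460 None
[np.int64(599), np.int64(599), np.int64(343), np.int64(334)] [np.int64(599), np.int64(599), np.int64(343), np.int64(334)]
```

```bash
python3 -m inch '[[1,[0,0,0.07],0],[1,[0,0,0],0]]' | grep -E 'time|eef|force: \['; python3 -m inch '[[1,[0,0,0.07],0],[1,[0,0,0],0]]'| grep -E 'eef|force: \[';python3 -c "
from h import *
print(edge()[0])"
```

```text
time: 6.05
eef_pos: [0.6235, 0.0827, 0.0196]
wrist_force: [0.5, 0.1, 0.3]
eef_pos: [0.6233, 0.0826, 0.0166]
wrist_force: [0.3, -0.6, 0.9]
[249, 224, 223, 222]
```

```bash
python3 -c "
from h import *
o,s=edge();print(o)
cv2.imwrite('pics/j.png',cv2.resize(s['color'][180:255,265:365,::-1],(800,600),interpolation=cv2.INTER_CUBIC))
st=r.get_state();print(st['wrist_force'],st['moment'])"
```

```text
[249, 225, 224, 223]
[-0.29610696 -0.47335667  0.17240649] [-0.02905564 -0.00590248 -0.03644872]
```

View pics/j.png

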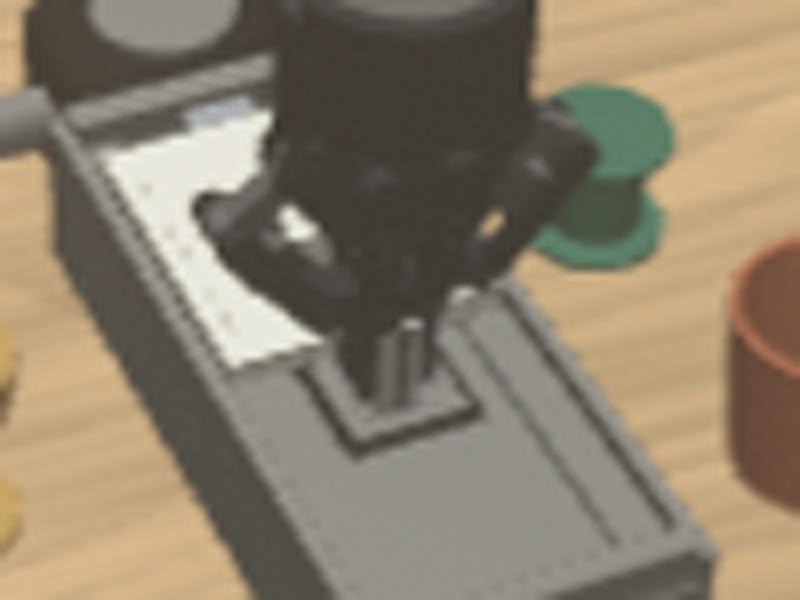

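Released: the tab (crop 395,400) is nearly flush, the cover's front-left corner has moved to (235,372), and the plunger shows at (220,110). The real tip is about 36 mm above the reported z. Next I lift, go back behind the rib and lower to a tip height of about 72 mm.

```bash
python3 -m inch '[[1,[0,0,-0.65],0],[1,[0,0,-0.6],0],[1,[0,0,0],0],[1,[-0.7,0,0],0],[1,[-0.7,0,0],0],[1,[-0.6,0,0],0],[1,[0,0,0],0]]' | grep -E 'time|eef|force: \['; python3 -c "
from h import *
print(edge()[0]);tool((.5435,.0791,.0355),2.5)"
```

```text
time: 7.05
eef_pos: [0.5407, 0.0794, 0.0664]
wrist_force: [0.2, 0.7, 0.7]
[249, 225, 224, 223]
tcp [0.5426 0.0792 0.0667] yaw 2.51 shift/40mm [0.02 0.   0.78] turn/6 0.0 t 7.1 F [0.1 0.5 0.3]
```

```bash
python3 -m inch '[[1,[0,0,0.4],0],[1,[0,0,0.2],0],[1,[0,0,0],0]]' | grep -E 'eef|force: \['; python3 -m inch '[[1,[0,0,0.15],0],[1,[0,0,0],0]]' | grep -E 'time|eef|force: \['; python3 -c "
from h import *
o,s=edge();print(o)
P=r.get_state()['eef_pos']+np.array([0,0,.0365]);print(((proj(s,[P])-[265,180])*8).round())
cv2.imwrite('pics/k.png',cv2.resize(s['color'][180:255,265:365,::-1],(800,600),interpolation=cv2.INTER_CUBIC))"
```

```text
eef_pos: [0.5434, 0.0791, 0.0415]
wrist_force: [0.6, -0.7, -0.1]
time: 7.6
eef_pos: [0.5435, 0.0791, 0.0364]
wrist_force: [0.8, 0.2, -0.4]
[249, 225, 224, 223]
[[284. 188.]]
```

View pics/k.png

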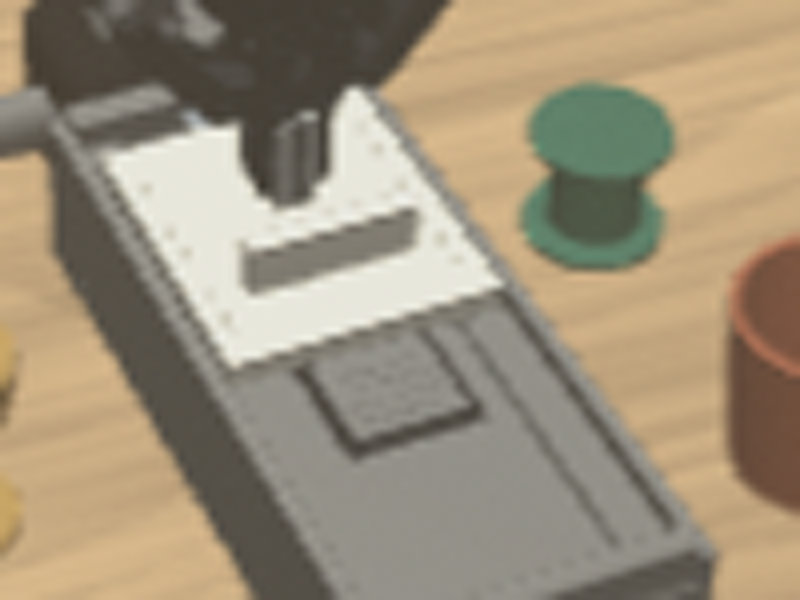

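The tip is behind the rib (crop 290,208, rib at 330,250) and above the plate. I'll push along +x, shifting slightly to centre on the rib.

```bash
python3 -m inch '[[1,[0.1,-0.07,0.02],0],[1,[0.15,0,0],0],[1,[0.15,0,0],0],[1,[0.2,0,0],0],[1,[0.2,0,0],0],[1,[0.2,0,0],0],[1,[0.2,0,0],0],[1,[0,0,0],0]]' | grep -E 'time|eef|force: \['; python3 -c "
from h import *
s=viewer.snapshot('scene')
for n,z in(('rib',.074),('cover',.054)):
  for d in finder.mark_of(n,'scene'):
    w=at(s,np.array(d['position'])*[560,420],z)
    if abs(w[1]-.08)<.05: print(n,round(d['conf'],2),w.round(3))"
```

```text
time: 8.45
eef_pos: [0.5929, 0.084, 0.036]
wrist_force: [0.0, -0.2, -0.6]
rib 0.67 [0.608 0.1   0.074]
cover 0.89 [0.584 0.079 0.054]
```

```bash
python3 -m inch '[[1,[0.2,0,0],0],[1,[0.2,0,0],0],[1,[0.2,0,0],0],[1,[0.2,0,0],0],[1,[0.2,0,0],0],[1,[0.2,0,0],0],[1,[0.15,0,0],0],[1,[0.1,0,0],0],[1,[0.1,0,0],0],[1,[0.05,0,0],0],[1,[0,0,0],0]]' | grep -E 'time|eef|force: \['; python3 -c "
from h import *
s=viewer.snapshot('scene')
for n,z in(('rib',.074),('cover',.054)):
  for d in finder.mark_of(n,'scene'):
    w=at(s,np.array(d['position'])*[560,420],z)
    if abs(w[1]-.08)<.05: print(n,round(d['conf'],2),w.round(3))"
```

```text
time: 9.7
eef_pos: [0.6557, 0.0869, 0.0362]
wrist_force: [0.1, 0.8, 0.0]
rib 0.75 [0.675 0.089 0.074]
cover 0.79 [0.65  0.096 0.054]
```

```bash
python3 -m inch '[[1,[-0.3,0,0],0],[1,[-0.2,0,-0.2],0],[1,[0,0,-0.8],0],[1,[0,0,-0.8],0],[1,[0,0,-0.8],0],[1,[-0.8,0,-0.5],0],[1,[-0.8,0,0],0],[1,[-0.8,0,0],0],[1,[0,0,0],0]]' | grep -E 'time|eef|force: \['; python3 -c "
from h import *
for c in('scene','top'):
  s=viewer.snapshot(c)
  for n,z in(('rib',.074),('cover',.054),('chamber',.054)):
   for d in finder.mark_of(n,c):
    w=at(s,np.array(d['position'])*[560,420],z)
    if abs(w[1]-.08)<.05: print(c,n,round(d['conf'],2),w.round(3))
  g=s['color'].astype(int)
  for ux in range(-110,131,6):
    q=[]
    for uy in(-38,38):
      p=(.5982+ux/1e3*.9991-uy/1e3*.0425,.0813+ux/1e3*.0425+uy/1e3,.064)
      x,y=proj(s,[p])[0].round().astype(int);q.append(int(g[y,x].mean()))
    print(ux,q,end=' ')
  print()"
```

```text
time: 10.75
eef_pos: [0.5362, 0.082, 0.1614]
wrist_force: [0.1, 0.4, -0.8]
scene rib 0.83 [0.668 0.092 0.074]
scene cover 0.77 [0.656 0.09  0.054]
scene chamber 0.83 [0.552 0.071 0.054]
-110 [104, 116] -104 [125, 144] -98 [143, 143] -92 [143, 143] -86 [143, 144] -80 [133, 144] -74 [134, 144] -68 [134, 143] -62 [127, 145] -56 [118, 144] -50 [130, 144] -44 [107, 144] -38 [144, 144] -32 [131, 145] -26 [131, 144] -20 [132, 143] -14 [131, 144] -8 [142, 177] -2 [228, 228] 4 [228, 228] 10 [204, 228] 16 [228, 228] 22 [228, 228] 28 [202, 228] 34 [228, 227] 40 [228, 228] 46 [226, 228] 52 [207, 229] 58 [227, 225] 64 [227, 155] 70 [208, 228] 76 [228, 227] 82 [202, 227] 88 [212, 228] 94 [228, 228] 100 [222, 221] 106 [124, 124] 112 [135, 137] 118 [144, 135] 124 [147, 141] 130 [89, 87] 
top rib 0.77 [0.664 0.089 0.074]
top cover 0.6 [0.646 0.077 0.054]
top chamber 0.62 [0.54  0.084 0.054]
-110 [128, 99] -104 [128, 100] -98 [129, 100] -92 [127, 100] -86 [128, 101] -80 [128, 101] -74 [128, 97] -68 [127, 82] -62 [128, 86] -56 [128, 94] -50 [128, 102] -44 [128, 108] -38 [128, 115] -32 [128, 118] -26 [127, 122] -20 [128, 127] -14 [128, 131] -8 [130, 133] -2 [131, 137] 4 [132, 135] 10 [132, 133] 16 [128, 130] 22 [79, 125] 28 [62, 122] 34 [62, 119] 40 [52, 113] 46 [64, 107] 52 [80, 101] 58 [121, 94] 64 [161, 75] 70 [159, 165] 76 [159, 159] 82 [159, 154] 88 [159, 159] 94 [159, 158] 100 [158, 153] 106 [96, 92] 112 [97, 98] 118 [88, 58] 124 [77, 97] 130 [97, 89]
```

The cover spans unit x of about -5 to 103 (centre about 49), at plate height in both views. It is past +35 and short of the stop, and the gripper is clear.

```bash
python3 -c "
from workcell import ticket
print(ticket.hand_in())"
```

```text
the job is handed in; nothing more can be done
None
```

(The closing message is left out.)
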